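# Try a crossed wing screw on a framing press

### The job

Of the two small framing presses on the painting table, take the one with the winged screw and start that screw gently clockwise (seen from above). Its thread is crossed: as soon as it resists, so that the brass nut under it begins to be dragged round, stop without forcing it, turn the screw back to about the angle at which it stood at first, and let go. Do not touch the other press, the one with the round knurled head.

Things in the scene. Friction and masses are not known exactly. Their poses are not given: they have to be found in the camera images.
- wing_grip (a point): Centre of the winged screw's steel head: two round wings, in all a flat upright bar 56 mm long (x), 12 thick (y), 26 high; z up the screw axis. It is 110 mm over the table. Below the head a 10 mm stem (15 mm swell at the top), 24 mm long, goes to the brass nut. The press is fixed: wooden foot 110 x 70 mm, bridge 108 x 44 mm with its top 60 mm over the table. Any angle between bar and bridge.
- wing_tip (a point): Point in the end of one wing, 26 mm from the axis along x of wing_grip: shows the screw's angle. The screw runs clockwise (seen from above) with slight drag (0.03 N m) for 0.55 to 1.05 rad from where it first stands, differently each time, then binds. It stays where it is left and turns back freely.
- nut (a joint): Turn of the brass hexagon nut (30 mm wide, 7 high, in a rubber seat) under the winged screw: rad, growing clockwise. 0 at rest, about 0.02 while the screw runs freely. Once the screw binds it drags the nut round against the springy rubber, 1.5 N m per rad; backed off, the nut springs back to 0. Beyond 0.35 rad (0.5 N m) the thread is spoiled.
- round_press: The other press, same build, fixed, with a round knurled head 48 mm across and 18 mm high, its top 116 mm over the table. Origin at the centre of its foot's underside, x along the bridge. To be left alone.
Mind the look-alikes: they are no part of the job. Leave any blue look-alike of the part that bears wing_grip alone.

How it is judged:
On the way:
1. the winged screw has been turned clockwise until it binds and just begins to drag the nut (value of joint nut above 0.045 rad), for 0.1 s.
At the end, for the whole second after the job is handed in: The winged screw is turned back to within about 25 degrees of its first angle (wing tip within 12 mm of where it was), the nut is relaxed (within 0.045 rad of 0) and still, and nothing holds the screw (distance of wing_tip from where it was at the start of the episode below 0.012 m and value of joint nut between -0.045 and 0.045 rad and velocity of joint nut below 0.05 rad/s); the robot touches nothing.
It fails at once if the crossed thread is forced: the nut is dragged more than 0.35 rad (value of joint nut above 0.35 rad).
It fails at once if the press with the round head is touched (more than 1 N) (contact force between any of the fingers, the arm and round_press above 1 N).
It also fails if it takes over 45 s, if anything falls off the work surface, if the arm or the gripper's body presses on something with over 40 N, if the wrist force passes 120 N, or if a joint passes its speed limit or range.

### The arm

A 6-joint arm with a two-finger parallel gripper is mounted at the origin on the work surface. World frame = base frame: x ahead of the robot, y to its left, z up, the work surface at z = 0. Lengths are in m, angles in rad, forces in N, time in s.
With the tool pointing down it reaches from about 0.325 to 0.775 m from the base axis. Payload 5.5 kg.
Tool frame: the origin (TCP) lies at the very end of the fingers, on their centre line; the grasp point (between the pads) lies 19 mm behind it; z points along the fingers, y is the direction in which the jaws open and shut (so a half turn about z gives the same grasp; the last joint's range is limited). The gripper opens to 85 mm and grips with 20 to 120 N. Pads are 22 mm wide; open, the fingers measure 114 mm over their backs; the gripper's body (76 mm by 85 mm) begins 54 mm behind the grasp point. The pads swing forward as they close: fully open they stand 13 mm farther back than shut.
Start: joints at [1.225, 0.091, 1.231, -0, 1.82, -0.057], TCP at [0.171, 0.575, 0.194] pointing down, gripper open.
Joint ranges: [-2.87, 2.87], [-0.86, 2.18], [0.17, 2.46], [-1.51, 4.65], [0.06, 2.69], [-2.65, 2.65]. Speed limits (rad/s): [2.57, 2.57, 3.01, 3.14, 3.14, 3.14].

### API

Orientations are given as a rotation vector (axis times angle).
In Python, from plant import robot gives the robot as it stands. Calls block until the motion is done:
- robot.move_pose(position, orientation): joint-space move of the TCP to a pose.
- robot.servo_line(position, rot=None, rate=0.15, max_force=None): straight line of the TCP; rot=None keeps the orientation; rate is the mean speed in m/s. With max_force (N) it stops when the force on the tool has changed by that much, and returns True; else False.
- robot.set_joints(angles): joint-space move.
- robot.open_gripper() and robot.grasp(f_grip=None): open the fingers fully, or close them until they stop; f_grip is the grip in N (None keeps the last).
- robot.wait(seconds).
- robot.solve_ik(position, orientation): joint angles nearest the present ones, or None.
- robot.grab_frame(name): name is "scene" or "top"; returns the picture (420x560x3 uint8, red, green, blue); there is no depth.
- robot.get_calibration(name): a dict with "mtx" (3x3 intrinsics, pixels), "distortion" ([k1, k2, p1, p2, k3] as OpenCV has them; the pictures are not rectified), "extrinsics" (4x4, takes a point from camera to world coordinates). Camera axes: x right, y down, z forward; pixel columns grow to the right and rows downward; lengths in m; the calibration is good to about 2 mm. A picture is of the moment at which its call begins. get_calibration takes no time and is no camera call.
A pose or a line that the arm cannot do raises robot.MotionError and nothing moves.
- robot.sign_off(): hands the job in, once; it reports no verdict.
Trained networks look in the newest picture that a camera, given by its name, has taken for a name from the list of things; names that differ only in an ending like _2 or _b are one class to them, and where a whole thing is asked for, a point or a joint stands for the part that bears it (a point fixed in the world has none). Each returns a list of dicts, best first, with "score" (0 to 1); they miss things now and then, are a little off and sometimes report something else, mostly with a low value. They report only what shows in the picture. A call takes as long as a camera call. They do not tell look-alikes from the thing itself.
- robot.outline_of(label, camera): "region" (420x560 bool, what is visible of it) and "location" ([column, row] in pixels, amid what is visible of it).
Readings, each from a call of its own:
- robot.read_clock(): time.
- robot.read_joint_positions(): joint angles.
- robot.read_joint_vel(): joint speeds.
- robot.read_joint_torque(): joint torques, N m.
- robot.read_ee_pos(): TCP position.
- robot.read_tcp_rot(): TCP orientation.
- robot.read_force(): force on the tool from outside, world axes, zero at the start.
- robot.read_ft_torque(): the same for the moment, N m.
- robot.read_finger_gap(): finger opening in m.
Only numpy, scipy, OpenCV 4.12 (cv2) and the standard library are available. Lean on these libraries where they do the work, as an engineer would, in place of code of your own. Each camera call takes 0.05 s, during which the arm holds its last target. There are 200 camera calls.

## Working session

There is one attempt and no reset: what is moved stays moved. The work goes in short steps, each a Python script; the robot and the scene stay as the last script left them, time stands still between calls to the robot, and variables do not carry over. Pictures are saved under pics/ and viewed, about 8 in all and at most 12, crops included, and the job is handed in when it is done.

```bash
mkdir -p pics; ls
cat > h.py <<'E'
import numpy as np, cv2
from plant import robot
def save(n,im): cv2.imwrite('pics/'+n,im[:,:,::-1])
def ray(cam,px):
    c=robot.get_calibration(cam); K=np.array(c['mtx']);d=np.array(c['distortion']);T=np.array(c['extrinsics'])
    u=cv2.undistortPoints(np.array([[px]],float),K,d)[0,0]
    return T[:3,3],T[:3,:3]@np.array([u[0],u[1],1.])
def at_z(cam,px,z):
    o,r=ray(cam,px); return o+r*(z-o[2])/r[2]
def proj(cam,P):
    c=robot.get_calibration(cam);T=np.linalg.inv(np.array(c['extrinsics']))
    return cv2.projectPoints(np.atleast_2d(P).astype(float),cv2.Rodrigues(T[:3,:3])[0],T[:3,3],np.array(c['mtx']),np.array(c['distortion']))[0][:,0]
E
python3 - <<'E'
from h import *
ims=[]
for c in ('scene','top'):
    im=robot.grab_frame(c); ims.append(im); save(c+'0.png',im)
    print(c,np.array(robot.get_calibration(c)['extrinsics'])[:3,3].round(3))
    for l in ('wing_grip','wing_tip','nut','round_press'):
        for o in robot.outline_of(l,c):
            r=o['region']; ys,xs=np.nonzero(r); print(l,round(o['score'],2),np.round(o['location']),r.sum(),(xs.min(),xs.max(),ys.min(),ys.max()) if r.any() else '', at_z(c,o['location'],.11).round(3))
E
```

```text
pics
scene [1.224 0.217 0.6  ]
wing_grip 0.82 [332. 291.] 293 (np.int64(324), np.int64(334), np.int64(271), np.int64(305)) [0.72  0.165 0.11 ]
wing_grip 0.61 [348. 179.] 171 (np.int64(345), np.int64(353), np.int64(168), np.int64(193)) [0.394 0.144 0.11 ]
wing_grip 0.58 [349. 227.] 169 (np.int64(347), np.int64(354), np.int64(214), np.int64(242)) [0.556 0.167 0.11 ]
wing_grip 0.53 [438. 263.] 321 (np.int64(432), np.int64(444), np.int64(247), np.int64(278)) [0.615 0.319 0.11 ]
wing_tip 0.86 [330. 291.] 287 (np.int64(325), np.int64(335), np.int64(270), np.int64(304)) [0.721 0.162 0.11 ]
wing_tip 0.63 [437. 261.] 321 (np.int64(431), np.int64(445), np.int64(247), np.int64(277)) [0.61  0.317 0.11 ]
wing_tip 0.62 [351. 226.] 175 (np.int64(347), np.int64(355), np.int64(213), np.int64(242)) [0.553 0.17  0.11 ]
wing_tip 0.56 [349. 180.] 176 (np.int64(345), np.int64(353), np.int64(168), np.int64(194)) [0.398 0.146 0.11 ]
nut 0.81 [350. 182.] 211 (np.int64(343), np.int64(353), np.int64(168), np.int64(198)) [0.405 0.148 0.11 ]
nut 0.68 [350. 235.] 276 (np.int64(342), np.int64(356), np.int64(213), 
[... 907 characters left out ...]
np.int64(118), np.int64(145)) [0.703 0.161 0.11 ]
wing_tip 0.6 [216. 204.] 229 (np.int64(213), np.int64(221), np.int64(191), np.int64(219)) [0.55  0.171 0.11 ]
nut 0.72 [226. 278.] 226 (np.int64(222), np.int64(234), np.int64(269), np.int64(295)) [0.397 0.147 0.11 ]
nut 0.7 [226. 133.] 189 (np.int64(220), np.int64(231), np.int64(120), np.int64(144)) [0.705 0.155 0.11 ]
nut 0.65 [151. 179.] 258 (np.int64(143), np.int64(158), np.int64(163), np.int64(188)) [0.603 0.313 0.11 ]
nut 0.53 [216. 207.] 192 (np.int64(214), np.int64(224), np.int64(193), np.int64(217)) [0.544 0.171 0.11 ]
round_press 0.66 [368. 231.] 1576 (np.int64(347), np.int64(389), np.int64(203), np.int64(257)) [ 0.497 -0.146  0.11 ]
```

```bash
python3 -c "
import cv2,numpy as np
a=cv2.imread('pics/scene0.png');b=cv2.imread('pics/top0.png')
cv2.imwrite('pics/both0.png',cv2.resize(np.vstack([a,b]),(400*1,600)))"
```

```text
(no output)
```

View pics/scene0.png

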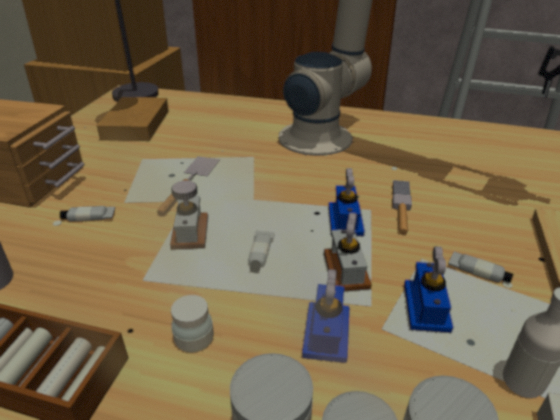

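View pics/top0.png

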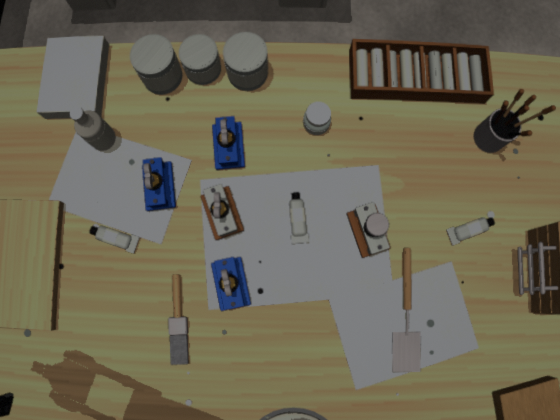

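The press wanted is the one on a brown foot, with a grey bridge and a wing: top (219,205), scene (350,235). Things that could be taken for it:
- three blue winged presses: top (226,140), (152,180) and (229,282); scene (328,320), (430,295) and (347,205)
- the round-head press: top (372,228), scene (188,215)

Next I'll check the choice in a crop and measure it.

Run:
```python
from h import *
a=cv2.imread('pics/top0.png')[165:245,180:260]; b=cv2.imread('pics/scene0.png')[200:290,310:400]
save('crop.png',np.hstack([cv2.resize(a,(400,400),interpolation=2),cv2.resize(b,(400,400),interpolation=2)])[:,:,::-1])
def best(c,l,px):
    robot.grab_frame(c)
    return min(robot.outline_of(l,c),key=lambda o:np.hypot(*(np.array(o['location'])-px)))
R={}
for c,px in (('top',(219,205)),('scene',(350,228))):
    for k in range(3):
        o=best(c,'wing_grip',px); r=o['region']; ys,xs=np.nonzero(r)
        print(c,xs.mean().round(1),ys.mean().round(1),r.sum()); R[c]=R.get(c,0)+r.astype(float)
# triangulate centroids
C={c:[(np.nonzero(R[c]>1.5)[1]).mean(),(np.nonzero(R[c]>1.5)[0]).mean()] for c in R}
A=[];B=[]
for c in C:
    o,d=ray(c,C[c]);d/=np.linalg.norm(d);M=np.eye(3)-np.outer(d,d);A.append(M);B.append(M@o)
print('tri',np.linalg.solve(sum(A),sum(B)).round(4),[at_z(c,C[c],.11).round(4) for c in C])
# fit model by silhouette IoU: discs+bar
from scipy.optimize import minimize
def sil(c,p):
    x,y,t=p; pts=[]
    for s in (-1,1):
        for u in np.linspace(0,2*np.pi,16):
            for w in (-.006,.006): pts.append([s*.015+.013*np.cos(u),w,.11+.013*np.sin(u)])
    P=np.array(pts);Rz=np.array([[np.cos(t),-np.sin(t)],[np.sin(t),np.cos(t)]])
    P[:,:2]=P[:,:2]@Rz.T+[x,y]
    q=proj(c,P);m=np.zeros((420*4,560*4),np.uint8)
    for h in (q[:32],q[32:]): cv2.fillConvexPoly(m,cv2.convexHull(np.round(h*4+1.5).astype(np.int32)),255)
    return cv2.resize(m,(560,420),interpolation=cv2.INTER_AREA)/255.
def cost(p,cs=('top','scene')): return sum(np.abs(sil(c,p)-R[c]/3).sum() for c in cs)
for cs in (('top','scene'),('top',),('scene',)):
    f=min((minimize(cost,[.553,.168,t],args=(cs,),method='Nelder-Mead',options=dict(initial_simplex=[[.553,.168,t],[.563,.168,t],[.553,.178,t],[.553,.168,t+.3]])) for t in (-.4,-.1,.2,.5)),key=lambda f:f.fun)
    print(cs,f.x.round(4),f.fun)
```

```text
top 217.1 205.3 186
top 217.0 204.4 165
top 217.0 204.9 194
scene 350.2 227.0 219
scene 350.6 226.9 189
scene 350.7 226.8 194
tri [0.5488 0.1696 0.1057] [array([0.548 , 0.1691, 0.11  ]), array([0.5547, 0.1699, 0.11  ])]
('top', 'scene') [0.549  0.1692 0.0457] 66.51372549019607
('top',) [0.549  0.1692 0.0448] 25.2078431372549
('scene',) [0.5513 0.1694 0.0485] 39.13333333333333
```

View pics/crop.png

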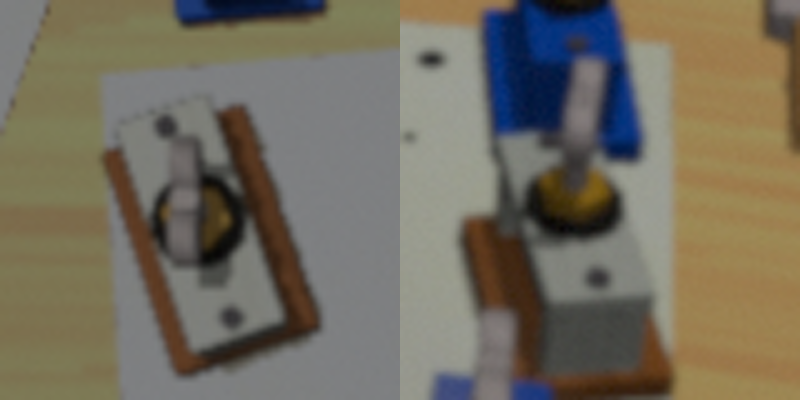

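The crop confirms the choice: a steel wing over a brass nut on a brown and grey press, with the bar about vertical in the top picture at (217,205). Next I'll plan the grasp and move above it.

```bash
cat >> h.py <<'E'
from scipy.spatial.transform import Rotation as Ro
def down(a): return (Ro.from_euler('z',a)*Ro.from_matrix(np.diag([1.,-1,-1]))).as_rotvec()
X,Y,A0=.5495,.1693,.046
E
python3 - <<'E'
from h import *
for a in (A0,A0+np.pi):
    for d in (0,-1.2):
        q=robot.solve_ik([X,Y,.091],down(a+d)); print(a,d,None if q is None else np.round(q,3))
ch=[a for a in (A0,A0+np.pi) if robot.solve_ik([X,Y,.091],down(a)) is not None and robot.solve_ik([X,Y,.091],down(a-1.2)) is not None]
print(ch)
a=min(ch,key=lambda a:max(abs(np.array(robot.solve_ik([X,Y,.091],down(a+d)))[5]) for d in(0,-1.2)))
robot.move_pose([X,Y,.19],down(a)); print(a,robot.read_clock(),robot.read_joint_positions(),robot.read_ft_torque(),robot.read_force())
save('s1.png',robot.grab_frame('scene')); t=robot.grab_frame('top')
a=robot.grab_frame('scene')[120:300,260:440]
save('c1.png',np.hstack([cv2.resize(x,(400,400)) for x in (a,t[120:300,130:310])]))
E
```

```text
0.046 0 [ 0.24   0.028  1.478 -0.     1.636  1.765]
0.046 -1.2 None
3.187592653589793 0 [ 0.24   0.028  1.478  0.     1.636 -1.377]
3.187592653589793 -1.2 [ 0.24   0.028  1.478 -0.     1.636 -0.177]
[3.187592653589793]
3.187592653589793 3.1 [ 2.40978612e-01  2.26985436e-02  1.30790917e+00  2.95146322e-04
  1.81092645e+00 -1.37675528e+00] [ 0.00538572 -0.01454912  0.00839424] [-0.9789335   0.11127469 -0.08477315]
```

View pics/c1.png

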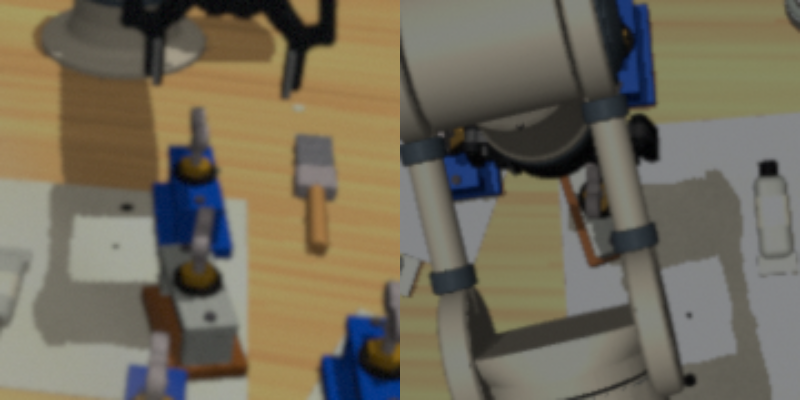

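The gripper is above the wing in line with it: jaws at about (155,60) and (290,80) in the left crop, wing at (200,235) between them. Next: down and grasp.

Run:
```python
from h import *
robot.servo_line([X,Y,.091],max_force=8)
print(robot.read_ee_pos(),robot.read_force())
robot.grasp(20); robot.wait(.3)
for _ in range(3): print(np.round(robot.read_ft_torque(),3),np.round(robot.read_force(),2),robot.read_finger_gap())
print(robot.read_clock(),robot.read_joint_torque().round(3),robot.read_ee_pos())
save('s2.png',cv2.resize(robot.grab_frame('scene')[120:300,260:440],(500,500)))
```

```text
[0.55004422 0.16947115 0.09222324] [-0.57009404 -0.17158573  0.49442317]
[ 0.032 -0.017 -0.027] [-1.01 -0.31  0.17] 0.0001409765540946219
[ 0.032 -0.017 -0.027] [-1.01 -0.31  0.17] 0.0001409765540946219
[ 0.032 -0.017 -0.027] [-1.01 -0.31  0.17] 0.0001409765540946219
5.125 [ 1.0000e-03 -4.2928e+01 -4.1692e+01 -0.0000e+00  1.0000e-03 -0.0000e+00] [0.5494981  0.16930967 0.09099036]
```

View pics/s2.png

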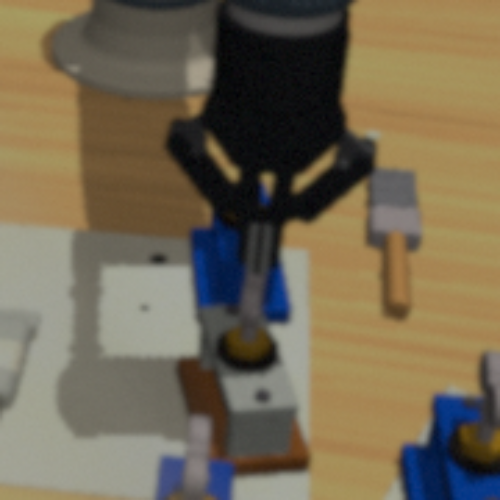

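Run:
```python
from h import *
p=robot.read_ee_pos()
pts=np.array([p,[X,Y,.11],[X+.026,Y,.11],[X-.026,Y,.11],[X,Y,.063]])
s=robot.grab_frame('scene'); q=proj('scene',pts); print(q.round(1))
z=8; x0,y0=320,185
im=cv2.resize(s[y0:y0+75,x0:x0+75],(600,600),interpolation=2).copy()
for i,u in enumerate(q):
    c=tuple(int(v) for v in ((u-[x0,y0])*z+z/2)); cv2.drawMarker(im,c,[(255,0,0),(0,255,0),(0,255,255),(255,0,255),(255,255,0)][i],0,24,2)
save('s3.png',im)
for o in robot.outline_of('wing_grip','scene'):
    ys,xs=np.nonzero(o['region']); print(o['score'],xs.mean(),ys.mean(),len(xs),xs.min(),xs.max(),ys.min(),ys.max())
```

```text
[[349.8 233.7]
 [350.7 225.1]
 [348.7 233.8]
 [352.6 216.8]
 [348.5 245.9]]
0.82 437.5542857142857 262.1514285714286 350 431 445 247 278
0.67 329.9096989966555 288.1304347826087 299 324 335 270 305
```

View pics/s3.png

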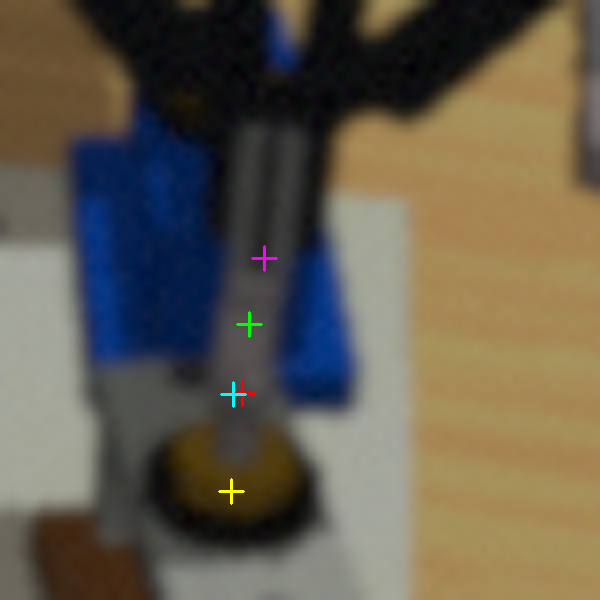

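Run:
```python
from h import *
pts=np.array([[X,Y-.0425,.203],[X,Y+.0425,.203],[X,Y,.203],[X,Y,.135],[X-.05,Y,.091],[X-.05,Y,.12]])
print(proj('scene',pts).round(1)); print(Ro.from_rotvec(robot.read_tcp_rot()).as_matrix().round(3), robot.read_finger_gap(), robot.read_ee_pos())
s=robot.grab_frame('scene');t=robot.grab_frame('top'); save('s4.png',np.hstack([cv2.resize(s[160:260,300:400],(400,400),interpolation=2),cv2.resize(t[165:245,180:260],(400,400),interpolation=2)]))
s1=cv2.imread('pics/s1.png')[:,:,::-1]
save('s5.png',np.hstack([cv2.resize(x[130:250,290:410],(400,400),interpolation=2) for x in (s1,s)]))
```

```text
[[330.1 176.4]
 [381.4 183.2]
 [355.5 179.7]
 [352.  213.5]
 [353.4 217.9]
 [354.8 205.1]]
[[-0.999 -0.046 -0.   ]
 [-0.046  0.999  0.   ]
 [ 0.     0.    -1.   ]] -0.00017404958793159286 [0.54950108 0.16928584 0.09098786]
```

View pics/s5.png

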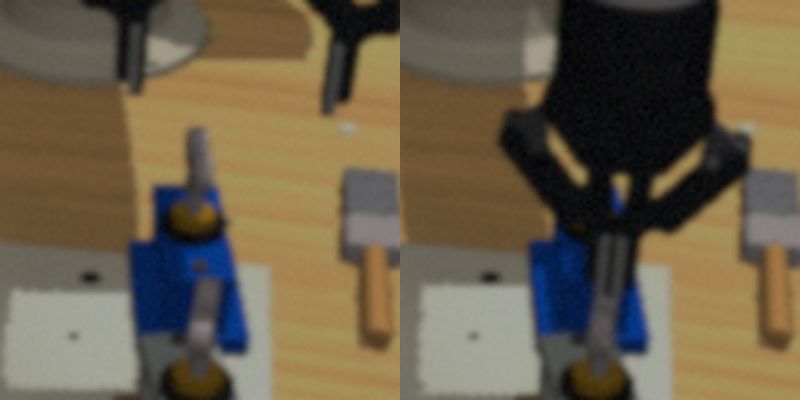

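View pics/s4.png

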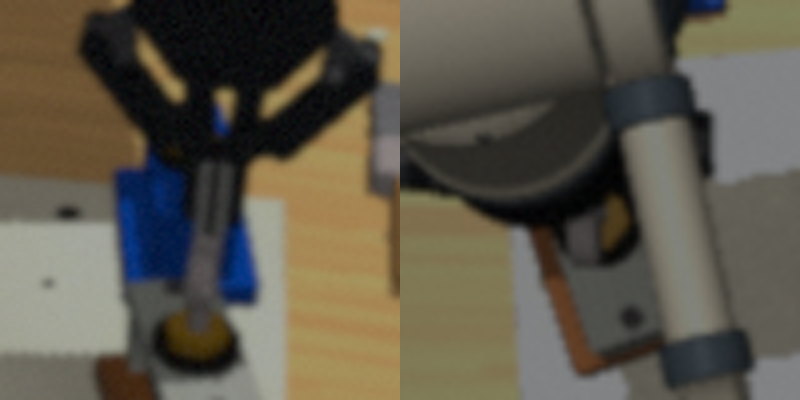

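Run:
```python
from h import *
hit=robot.servo_line([X,Y,.072],rate=.02,max_force=3)
print(hit,robot.read_ee_pos(),robot.read_force().round(2),robot.read_ft_torque().round(3),robot.read_clock())
s=robot.grab_frame('scene'); save('s6.png',cv2.resize(s[180:260,310:390],(480,480),interpolation=2))
```

```text
True [0.54983795 0.16938884 0.08531022] [0.61 0.3  6.96] [-0.006 -0.037 -0.018] 5.8583
```

View pics/s6.png

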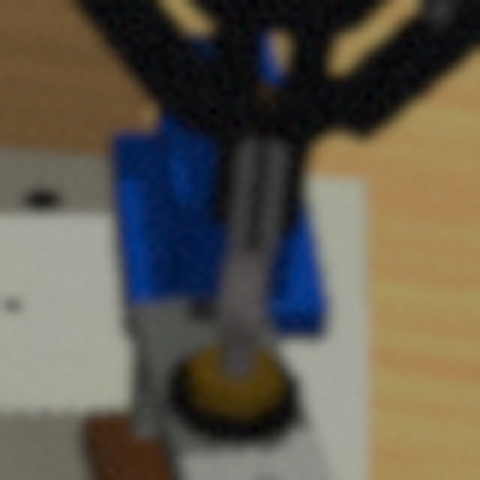

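The closed fingers touched the wing top (z 0.123) when the TCP reading was 0.085. So the true fingertips stand about 38 mm above the reported TCP, which fits the picture: tips at (262,245) in the crop, just on the wing. I'll correct the height by that amount, then open, go lower and grasp.

Run:
```python
from h import *
robot.servo_line([X,Y,.11]); robot.open_gripper()
f0=robot.read_force(); 
hit=robot.servo_line([X,Y,.054],rate=.06,max_force=6)
print(hit,robot.read_ee_pos(),(robot.read_force()-f0).round(2))
if not hit:
    robot.grasp(20); robot.wait(.3)
    print(robot.read_finger_gap(),robot.read_force().round(2),robot.read_ft_torque().round(3),robot.read_ee_pos(),robot.read_joint_positions().round(3))
s=robot.grab_frame('scene');print(robot.read_clock()); save('s7.png',cv2.resize(s[180:260,310:390],(480,480),interpolation=2))
```

```text
False [0.5498517  0.16938537 0.05463848] [0.7  0.49 0.05]
0.011763478462442868 [ 0.76 -6.76  1.73] [-0.92   0.044  0.006] [0.54966576 0.16871742 0.05417183] [ 2.390e-01  4.200e-02  1.528e+00 -1.000e-03  1.572e+00 -1.377e+00]
9.1083
```

View pics/s7.png

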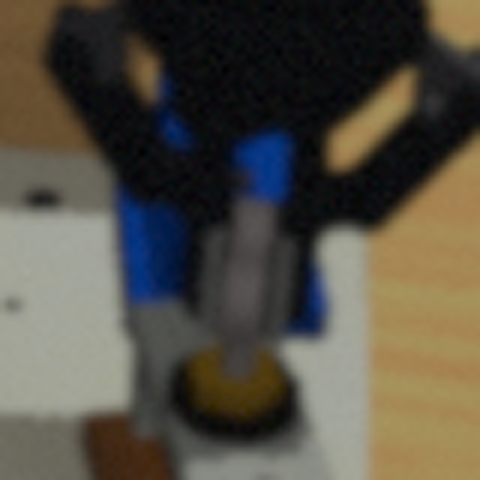

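The bar is now in the pads: gap 11.8 mm, pads on both sides of the wing at (245,280). I'll take out the small side force, then turn clockwise (j6 up) in small steps and watch the moment.

Run:
```python
from h import *
robot.servo_line([X,Y-.0007,.054],rate=.02)
q0=robot.read_joint_positions(); q0[5]=-1.377; np.save('q0.npy',q0)
t0=robot.read_ft_torque(); print(t0.round(3),robot.read_force().round(2),robot.read_clock())
def go(a):
    q=q0.copy(); q[5]+=a; robot.set_joints(q)
base=[];a=0
steps=[.1,.2,.3,.4,.48]+list(np.arange(.51,1.21,.03))
for a in steps:
    go(a); tz=robot.read_ft_torque()[2]; f=robot.read_force()
    print(round(a,2),(robot.read_joint_positions()[5]-q0[5]).round(3),tz.round(3),f.round(1),round(robot.read_clock(),2))
    if a<.5: base.append(tz)
    if abs(tz-np.median(base))>.16 or abs(tz)>.3 or robot.read_clock()>28: break
```

```text
[-0.532 -0.028 -0.012] [ 0.6  -2.82  2.08] 9.3583
0.1 0.097 -0.016 [ 0.1 -4.4  1.5] 9.61
0.2 0.196 -0.009 [ 0.4 -3.5  1.7] 9.86
0.3 0.295 -0.003 [ 1.1 -5.2  1. ] 10.11
0.4 0.395 0.003 [ 0.1 -4.3  2.2] 10.36
0.48 0.475 -0.028 [-0.5 -5.2  1. ] 10.61
0.51 0.505 -0.033 [-1.3 -6.   1.9] 10.86
0.54 0.535 0.036 [ 0.5 -5.8  1.9] 11.11
0.57 0.565 0.054 [-0.1 -5.7  1.9] 11.36
0.6 0.595 0.034 [-0.3 -6.1  1.6] 11.61
0.63 0.625 0.061 [-0.6 -5.5  2.4] 11.86
0.66 0.655 0.039 [ 0.2 -5.8  1.2] 12.11
0.69 0.685 -0.0 [ 0.6 -6.2  1.8] 12.36
0.72 0.715 0.038 [-0.9 -5.8  2.1] 12.61
0.75 0.745 0.061 [ 0.1 -6.2  2.2] 12.86
0.78 0.775 0.076 [ 0.1 -5.9  2.3] 13.11
0.81 0.805 0.132 [-0.7 -6.2  2.2] 13.36
0.84 0.835 0.135 [ 0.5 -6.1  2. ] 13.61
0.87 0.865 0.176 [-0.7 -6.1  2.3] 13.86
```

Run:
```python
from h import *
q0=np.load('q0.npy')
def go(a):
    q=q0.copy(); q[5]+=a; robot.set_joints(q)
def m():
    v=[]
    for _ in range(8): robot.wait(.04); v.append(robot.read_ft_torque()[2])
    return np.mean(v),np.std(v)
print(m(),robot.read_finger_gap())
for a in (.90,.92):
    go(a); r=m(); print(a,r,robot.read_clock())
    if r[0]>.24: break
for a in (.55,.3,.1,0): 
    go(a); print(a,m(),robot.read_force().round(1),robot.read_clock())
save('s8.png',cv2.resize(robot.grab_frame('scene')[180:260,310:390],(480,480),interpolation=2))
```

```text
(np.float64(0.20090139465036683), np.float64(0.028912359305914098)) 0.011662548409969145
0.9 (np.float64(0.24522535245865112), np.float64(0.028664777773880143)) 14.775
0.55 (np.float64(-0.0019414549003638412), np.float64(0.01825190732390358)) [ 0.1 -4.4  2.4] 15.5333
0.3 (np.float64(-0.003133291130660032), np.float64(0.033833095562634655)) [ 0.6 -4.9  1.5] 16.2167
0.1 (np.float64(0.01187468415785526), np.float64(0.03591105620860721)) [-0.5 -4.7  1.4] 16.8583
0 (np.float64(-0.008964649349468818), np.float64(0.02833262116302304)) [ 0.6 -3.7  1.7] 17.4417
```

It bound with slope about 1.5 N m/rad up to 0.245 N m, so the nut turned about 0.15 rad. The moment is gone again after turning back. Next: release, lift clear and check.

Run:
```python
from h import *
robot.open_gripper(); robot.wait(.2)
p=robot.read_ee_pos(); robot.servo_line([p[0],p[1],.19],rate=.12)
robot.move_pose([.35,.40,.25],down(A0+np.pi))
print(robot.read_clock(),robot.read_force().round(2),robot.read_finger_gap())
s=robot.grab_frame('scene');t=robot.grab_frame('top')
for c,px in (('top',(217,205)),('scene',(350,227))):
    o=min(robot.outline_of('wing_grip',c),key=lambda o:np.hypot(*(np.array(o['location'])-px)));ys,xs=np.nonzero(o['region'])
    print(c,xs.mean(),ys.mean(),len(xs),xs.min(),xs.max(),ys.min(),ys.max())
t0=cv2.imread('pics/top0.png')[:,:,::-1]
save('s9.png',np.hstack([cv2.resize(x[165:245,180:260],(400,400),interpolation=2) for x in (t0,t)]))
```

```text
20.875 [-0.59 -0.55  0.67] 0.08521436272560907
top 217.1275167785235 206.63758389261744 149 214 221 194 218
scene 350.3654822335025 227.14720812182742 197 346 355 213 242
```

View pics/s9.png

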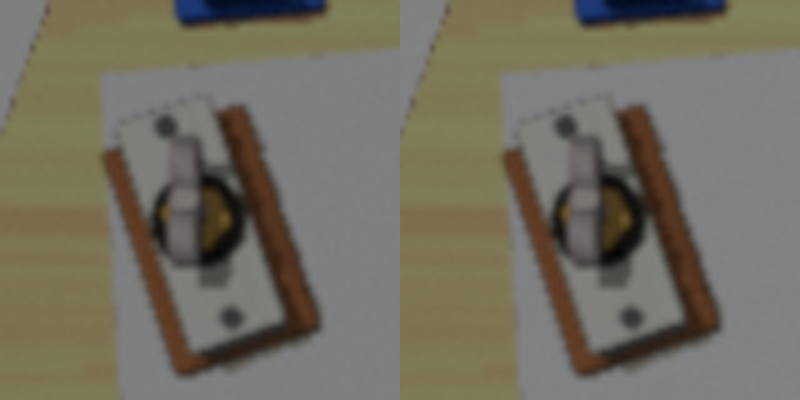

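Before (left, wing at (185,200)) and after (right, wing at (585,200)) show the same wing angle and nut, with the arm clear. I'm handing in.

```bash
python3 -c "
from h import *
robot.sign_off(); print(robot.read_clock())"
```

```text
the job is handed in; nothing more can be done
the job is handed in; nothing more can be done
```

I turned the winged screw on the brown press clockwise until it bound, turned it back to its first angle, let go and handed the job in at about 21 s on the robot's clock.

- **Binding:** the screw ran freely to about 0.75 rad. After that the moment rose at about 1.5 N m per rad, as the rubber seat should give. I stopped at 0.90 rad with about 0.245 N m. By that moment the nut had turned about 0.15 rad: past the 0.045 needed and well below the 0.35 limit. The nut angle is worked out from the moment, not read directly.
- **Last checks:** after turning back, the moment was zero within the noise of about 0.03 N m. The before and after pictures show the same wing angle, the gripper is open and the arm stands clear. I never went near the round-head press or touched the blue look-alikes.
- **What disagreed:** the first grasp closed on nothing. The real fingertips stand about 38 mm above the TCP height the robot reports. I saw this in the picture and confirmed it by a light touch on the wing top (about 7 N), then corrected for it. A side force of about 3 to 6 N stayed on the wing while it was held.

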